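Clamp the honey jar in the ratchet jar vice

ROBOT

A 7-joint arm with a two-finger parallel gripper is mounted at the origin on a cart in front of the work surface, level with it; the furniture and walls round the work are solid. World frame = base frame: x ahead of the robot, y to its left, z up, the work surface at z = 0. Lengths are in m, angles in rad, forces in N, time in s.
With the tool pointing down it reaches from about 0.425 to 0.95 m from the base axis. Payload 4.7 kg.
Tool frame: the origin (TCP) lies on the centre line of the jaws, within the pads' length; the fingertips stand robot.nose_length ahead of it and the grasp point (between the pads) lies 8 mm behind it (robot.nose_length is the distance from the TCP to the fingertips, in m); z points along the fingers, y is the line along which they close (so a half turn about z gives the same grasp; the last joint's range is limited). The gripper opens to 85 mm and grips with 20 to 120 N. Pads are 22 mm wide; open, the fingers measure 114 mm over their backs; the gripper's body (76 mm by 85 mm) begins 54 mm behind the grasp point. The pads swing forward as they close: fully open they stand 13 mm farther back than shut.
Start: joints at [-1.375, 0.469, -0.049, 1.532, 0.024, 1.141, -0.082], TCP at [0.15, 0.658, 0.242] pointing down, gripper open.
Joint ranges: [-2.59, 2.59], [-0.33, 1.99], [-1.39, 1.29], [0.1, 2.45], [-1.04, 4.18], [0.21, 1.99], [-2.66, 2.66]. Speed limits (rad/s): [2.57, 2.57, 3.14, 3.14, 3.14, 3.14, 3.14].

INTERFACE

Orientations are given as [roll, pitch, yaw] about the fixed x, y, z axes, in that order (R = Rz(yaw) Ry(pitch) Rx(roll)).
In Python, from plant import robot gives the robot as it stands. Calls block until the motion is done:
- robot.goto(position, orientation): joint-space move of the TCP to a pose.
- robot.move_straight(position, vel=0.15, attitude=None, contact_N=None): straight line of the TCP; attitude=None keeps the orientation; vel is the mean speed in m/s. With contact_N (N) it stops when the force on the tool has changed by that much, and returns True; else False.
- robot.move_joints(angles): joint-space move.
- robot.grip(opening, strength=None): opening from 0.0 (shut) to 1.0 (fully open); strength is the grip in N (None keeps the last); returns when the fingers have stopped.
- robot.sleep(seconds).
- robot.inverse_kinematics(position, orientation): joint angles nearest the present ones, or None.
- robot.sense(): the state.
- robot.grab_frame(name): name is "scene" or "top" or "wrist"; returns a dict with "image" (384x512x3 uint8, red, green, blue), "range_z" (384x512 float32, m along the optical axis (not along the pixel's ray), 0 where there is no reading), "fx", "fy", "cx", "cy" (pixels), "dist_coeffs" ([k1, k2, p1, p2, k3] as OpenCV has them; the pictures are not rectified), "R" (3x3) and "t" (3): a world point X has camera coordinates R X + t. Camera axes: x right, y down, z forward; pixel columns grow to the right and rows downward; lengths in m; the calibration is good to about 2 mm. A picture is of the moment at which its call begins.
A pose or a line that the arm cannot do raises robot.IKError and nothing moves.
- robot.close_job(): hands the job in; it is judged then, once.
The state is a dict: "t": time; "joint_pos": joint angles; "joint_velocities": joint speeds; "effort": joint torques, N m; "tcp_pos": TCP position; "tcp_rot": TCP orientation; "wrist_force": force on the tool from outside, world axes, zero at the start; "torque": the same for the moment, N m; "opening": opening from 0.0 (shut) to 1.0 (fully open); "gripper_force": force on a finger pad.
Only numpy, scipy, OpenCV 4.12 (cv2) and the standard library are available. Lean on these libraries where they do the work, as an engineer would, in place of code of your own. Each camera call takes 0.05 s, during which the arm holds its last target. There are 200 camera calls.

TASK

The lid of the honey jar is stuck: stand the jar upright between the two jaws of the jar vice on the wooden preparation board, then wind the black ratchet knob clockwise until the jar is just nipped between both jaws, give it two more clicks and no third (the glass would crack), and let go so that the pawl holds it. Leave the tin, spice jars and salt shaker where they are.

Things in the scene. Friction and masses are not known exactly. Their poses are not given: they have to be found in the camera images.
- vice: Fixed wooden preparation board with a jar vice, 330 x 150 mm. Origin: middle of its underside; its top is 22 mm above. +x runs along the board from the ratchet knob (at x = -110 mm) through the jar bay (about x = 45 mm) to the far jaw; z up. The grey ratchet housing under the knob is 90 x 100 mm, top 52 mm above the worktop. Both jaws end 46 mm above the board.
- honey_jar: Loose glass honey jar with a grey lid, 0.45 kg, 110 mm tall; body 68 mm across up to 99 mm, lid 66 mm across above that. Origin: centre of its underside, z up. It is round; take it by its upper part from above. Sliding it on the board takes 2 to 4 N.
- jar_seat (a point): Point on the board's top in the middle of the free bay between the jaws, on the board's long axis. A jar set down with its axis here has at least 5 mm free to either jaw; the moving jaw then pushes it against the far jaw, a grey V block with rubber faces that centres it. The far jaw's clamped setting differs by up to 12 mm and is not measured, so where the jar gets nipped must be felt at the knob.
- knob_grip (a point): Point on the vertical axis of the ratchet knob at the middle of its grip. Black fluted round knob, 52 mm across, grip height 30 mm (15 mm above and below this point), with a white pointer line on top; 7 mm of room beneath it over the steel ratchet wheel (78 mm across) and brass pawl with a red tail.
- ratchet_knob (a joint): Angle of the knob, rad; grows clockwise seen from above, which closes the moving jaw by 15 mm per rad. 15 teeth, 0.419 rad apart: let go, it falls back on the pawl to rest at 0.18 + 0.419 n. To gain a tooth turn it at least 0.45 past its rest; the pawl drops (click). It cannot turn back past a tooth. Free turning takes 0.03 Nm after a click, rising to 0.09 before the next; each N of clamping adds 0.015 Nm.
- moving_jaw: Moving jaw, grey with a black rubber pad, 66 mm wide, on the knob's side of the bay. The pad is sprung on its jaw (1.45 N per mm, 18 mm travel), so each click after the jar is nipped adds about 9 N. Origin moves with the jaw along the board's x; with the knob at 0 it coincides with the board's origin, and the pad's face is at x = -11 mm.
- tin_small: Small food tin, 75 mm across, 58 mm tall; a bystander by the wall. Origin: centre of its underside.
- spice_jar_1: Spice jar with an ochre cap, 42 mm across, 106 mm tall; a bystander by the wall. Origin: centre of its underside.
- spice_jar_2: Spice jar with a black cap, 40 mm across, 105 mm tall; a bystander by the wall. Origin: centre of its underside.
- salt_shaker: Grey salt shaker, 44 mm across, 90 mm tall; a bystander by the wall. Origin: centre of its underside.

How it is judged:
By the outcome, as a careful person would: the job done as asked, in the order asked, and still so for the second after the job is handed in, with the robot touching nothing.
It also fails if it takes over 72 s, if anything falls off the work surface, if the arm or the gripper's body presses on something with over 40 N, if the wrist force passes 120 N, or if a joint passes its speed limit or range.

## Working session

There is one attempt and no reset: what is moved stays moved. The work goes in short steps, each a Python script; the robot and the scene stay as the last script left them, time stands still between calls to the robot, and variables do not carry over. Pictures are saved under pics/ and viewed, at most 10 in all, crops included, and the job is handed in when it is done.

```bash
ls; mkdir -p pics; python3 - <<'E'
from plant import robot
import cv2,numpy as np,pickle
s=robot.sense();print(s['t'],s['tcp_pos'],s['tcp_rot'],s['opening'],robot.nose_length)
d={}
for n in("scene","top","wrist"):
    f=robot.grab_frame(n);d[n]=f
    print(n,f['fx'],f['cx'],f['cy'],f['dist_coeffs'],(-f['R'].T@f['t']).round(3))
pickle.dump(d,open('f0.pkl','wb'))
im=np.hstack([cv2.resize(d[n]['image'],(400,300)) for n in("scene","wrist")])
cv2.imwrite('pics/a.png',im[:,:,::-1])
cv2.imwrite('pics/top.png',cv2.resize(d['top']['image'],(800,600),interpolation=cv2.INTER_CUBIC)[:,:,::-1])
E
```

```text
pics
0.0 [0.15030173 0.65749426 0.24124252] [-3.13965196e+00  8.03967642e-05  2.91687681e+00] 1.0011439156763957 0.011
scene 392.33818174964773 256.8688227299515 193.50531288538164 [-0.12016829  0.          0.          0.          0.        ] [0.194 0.52  0.671]
top 349.30760865572125 254.99878817813016 188.88395453943784 [-0.07697606  0.          0.          0.          0.        ] [0.489 0.015 0.905]
wrist 285.15116906407314 262.0594963375917 192.90808800267868 [-0.06426825  0.          0.          0.          0.        ] [0.083 0.674 0.373]
```

View pics/top.png

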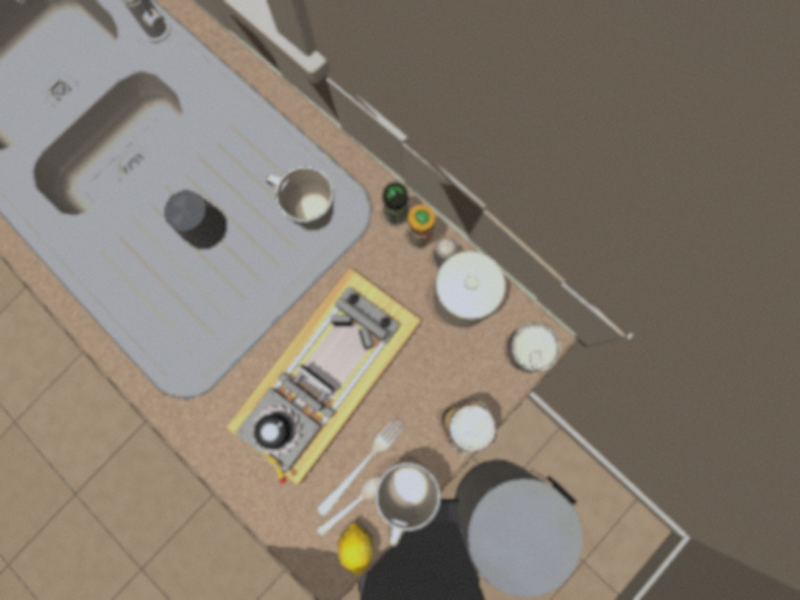

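View pics/a.png

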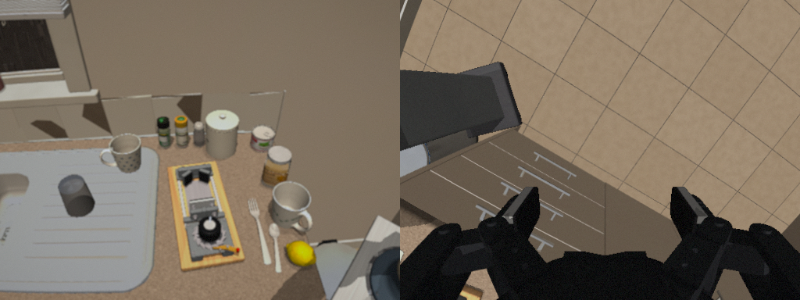

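The top view shows the board with its knob at about (272,430) and its far jaw at about (368,312). The honey jar is at (470,428), the tin at (533,348), and the spice jars and salt shaker at (395,200), (421,218) and (445,250). The scene view shows the amber jar at (278,167). Next I'll backproject these.

```bash
cat > h.py <<'E'
import numpy as np,cv2,pickle
def cloud(f):
    K=np.array([[f['fx'],0,f['cx']],[0,f['fy'],f['cy']],[0,0,1]])
    v,u=np.mgrid[0:384,0:512]
    n=cv2.undistortPoints(np.stack([u,v],-1).reshape(-1,1,2).astype(np.float64),K,np.array(f['dist_coeffs'])).reshape(384,512,2)
    z=f['range_z'][...,None]
    P=(np.concatenate([n*z,z],-1)-f['t'])@f['R']
    P[f['range_z']==0]=np.nan
    return P
def project(f,X):
    K=np.array([[f['fx'],0,f['cx']],[0,f['fy'],f['cy']],[0,0,1]])
    return cv2.projectPoints(np.asarray(X,float).reshape(-1,1,3),cv2.Rodrigues(f['R'])[0],f['t'],K,np.array(f['dist_coeffs']))[0].reshape(-1,2)
def plane_view(f,z,x0,x1,y0,y1,res):
    # rows: x decreasing, cols: y decreasing
    xs=np.arange(x1,x0,-res);ys=np.arange(y1,y0,-res)
    X,Y=np.meshgrid(xs,ys,indexing='ij')
    uv=project(f,np.stack([X,Y,0*X+z],-1)).reshape(*X.shape,2).astype(np.float32)
    return cv2.remap(f['image'],uv[...,0],uv[...,1],cv2.INTER_CUBIC)
E
python3 - <<'E'
from h import *
d=pickle.load(open('f0.pkl','rb'))
for n in('top','scene'):
    f=d[n];P=cloud(f)
    if n=='top':
        for nm,(u,v) in dict(knob=(272,430),jar=(470,428),tin=(533,348),far=(368,312),sp1=(421,212),can=(470,280),mug=(408,490),lemon=(355,548)).items():
            p=P[int(v*.64),int(u*.64)];print(nm,p.round(3))
        k=P[int(430*.64),int(272*.64)];j=P[int(428*.64),int(470*.64)]
    X=P.reshape(-1,3)
    # jar top
    m=(np.hypot(*(X[:,:2]-j[:2]).T)<.05)&(X[:,2]>.095)&(X[:,2]<.13)
    c=X[m];print(n,'jar lid n',m.sum(),c.mean(0).round(4),cv2.minEnclosingCircle(c[:,:2].astype(np.float32)),np.median(c[:,2]))
    m=(np.hypot(*(X[:,:2]-k[:2]).T)<.04)&(X[:,2]>.075)&(X[:,2]<.13)
    c=X[m];print(n,'knob n',m.sum(),c.mean(0).round(4),cv2.minEnclosingCircle(c[:,:2].astype(np.float32)),c[:,2].max())
    hsv=cv2.cvtColor(f['image'],cv2.COLOR_RGB2HSV).reshape(-1,3)
    m=(np.hypot(*(X[:,:2]-(k[:2]*.6+[0.2,0]*0+0)).T)<9)&(X[:,2]>.014)&(X[:,2]<.030)&(hsv[:,1]>110)&(hsv[:,0]>15)&(hsv[:,0]<32)&(np.hypot(*(X[:,:2]-k[:2]).T)<.3)
    M=np.zeros(384*512,np.uint8);M[m]=255
    nn,lab,st,_=cv2.connectedComponentsWithStats(M.reshape(384,512));i=1+np.argmax(st[1:,4])
    c=X[lab.ravel()==i][:,:2].astype(np.float32);print(n,'board',len(c),cv2.minAreaRect(c),cv2.boxPoints(cv2.minAreaRect(c)).round(3).tolist())
f=d['top']
c=P and 0 if False else None
im=plane_view(f,.06,k[0]-.08,k[0]+.30,k[1]-.30,k[1]+.20,.000625)
print(im.shape,'view x1',k[0]+.30,'y1',k[1]+.20)
cv2.imwrite('pics/plane.png',im[:,:,::-1])
E
```

```text
knob [0.443 0.215 0.097]
jar [ 0.44  -0.07   0.108]
tin [ 0.555 -0.182  0.053]
far [0.623 0.077 0.036]
sp1 [ 0.764 -0.013  0.106]
can [ 0.648 -0.077  0.138]
mug [0.34  0.02  0.007]
lemon [0.265 0.101 0.054]
top jar lid n 714 [ 0.4393 -0.0737  0.1091] ((0.4389350414276123, -0.07440830767154694), 0.033593110740184784) 0.10917051965222868
top knob n 419 [0.441  0.2162 0.0959] ((0.4399474561214447, 0.21865491569042206), 0.026566579937934875) 0.10226987484922793Traceback (most recent call last):
  File "<stdin>", line 16, in <module>
ValueError: operands could not be broadcast together with shapes (2,) (0,)
```

```bash
python3 - <<'E'
from h import *
d=pickle.load(open('f0.pkl','rb'))
k=np.array([.441,.2165]);j=np.array([.439,-.074])
for n in('top','scene'):
    f=d[n];P=cloud(f);X=P.reshape(-1,3)
    for nm,q,lo,hi,r in(('jar',j,.1,.13,.05),('knob',k,.075,.13,.04)):
        m=(np.hypot(*(X[:,:2]-q).T)<r)&(X[:,2]>lo)&(X[:,2]<hi)
        c=X[m];print(n,nm,m.sum(),c.mean(0).round(4),np.round(np.hstack(cv2.minEnclosingCircle(c[:,:2].astype(np.float32))),4),np.percentile(c[:,2],[10,50,90]).round(4))
    hsv=cv2.cvtColor(f['image'],cv2.COLOR_RGB2HSV).reshape(-1,3)
    m=(X[:,2]>.014)&(X[:,2]<.030)&(hsv[:,1]>90)&(hsv[:,0]>15)&(hsv[:,0]<34)&(np.hypot(*(X[:,:2]-[.52,.15]).T)<.25)
    M=np.zeros(384*512,np.uint8);M[m]=255
    nn,lab,st,_=cv2.connectedComponentsWithStats(M.reshape(384,512),connectivity=8);ok=[i for i in range(1,nn) if st[i,4]>60]
    c=X[np.isin(lab.ravel(),ok)][:,:2].astype(np.float32);r=cv2.minAreaRect(c);print(n,'board',len(c),r,cv2.boxPoints(r).round(3).tolist())
f=d['top']
im=plane_view(f,.022,.36,.73,-.1,.30,.000625)
print(im.shape)
for i in range(0,592,80): cv2.putText(im,f'{.36+.37-i*.000625:.2f}',(0,i+5),0,.4,(255,0,0))
cv2.imwrite('pics/plane.png',im[:,:,::-1])
E
```

```text
top jar 709 [ 0.4392 -0.0738  0.1091] [ 0.4389 -0.0743  0.0335] [0.1073 0.1092 0.111 ]
top knob 419 [0.441  0.2162 0.0959] [0.4399 0.2187 0.0266] [0.0922 0.097  0.0992]
top board 1917 ((0.5264096856117249, 0.15006467700004578), (0.1509854942560196, 0.3305308520793915), 51.56051254272461) [[0.3499999940395355, 0.1940000057220459], [0.609000027179718, -0.012000000104308128], [0.703000009059906, 0.10599999874830246], [0.4440000057220459, 0.31200000643730164]]
scene jar 557 [ 0.437  -0.0711  0.1067] [ 0.4379 -0.0746  0.0336] [0.1039 0.1071 0.1087]
scene knob 730 [0.4359 0.2239 0.0928] [0.4395 0.2188 0.0271] [0.0827 0.0951 0.097 ]
scene board 3533 ((0.4801355004310608, 0.09265385568141937), (0.2990434765815735, 0.33124983310699463), 51.52762222290039) [[0.25699999928474426, 0.07900000363588333], [0.5170000195503235, -0.12700000405311584], [0.703000009059906, 0.10700000077486038], [0.4429999887943268, 0.31299999356269836]]
(592, 640, 3)
```

View pics/plane.png

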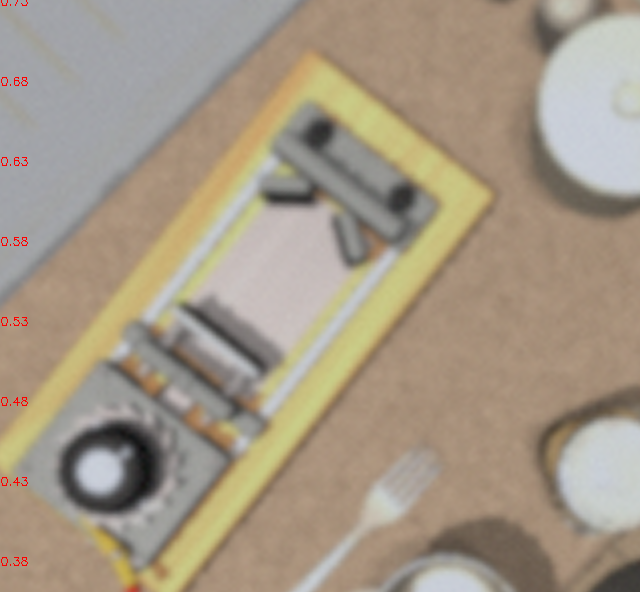

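The rectified crop shows the board clearly. It is centred at (0.526, 0.150) with yaw about -0.671. The moving pad is near pixel (240,340), the V rubbers are near (287,190) and (350,237), and the jar lid is at (605,475). Next I'll measure the bay, check the IK and pick the jar.

```bash
cat >> h.py <<'E'
C=np.array([.5264,.1500]);YAW=np.arctan2(-.206,.259)
A=np.array([np.cos(YAW),np.sin(YAW)]);N=np.array([-A[1],A[0]])
def bp(x,y=0): return C+x*A+y*N
def board(P):
    q=P[...,:2]-C
    return np.stack([q@A,q@N,P[...,2]],-1)
def prof(fs,y0,y1,x0=-.165,x1=.166,st=.004):
    Q=np.concatenate([board(cloud(f)).reshape(-1,3) for f in fs]);Q=Q[(Q[:,1]>y0)&(Q[:,1]<y1)]
    for x in np.arange(x0,x1,st):
        z=Q[(Q[:,0]>=x)&(Q[:,0]<x+st),2]
        if len(z): print(f"{x*1e3:.0f}:{np.percentile(z,90)*1e3:.0f}",end=' ')
    print()
E
python3 - <<'E'
from plant import robot
from h import *
d=pickle.load(open('f0.pkl','rb'))
for y in((-.032,-.018),(-.01,.01),(.018,.032)): print(y);prof([d['top']],*y)
pi=np.pi
for nm,p,z in(('jar',(.4385,-.0744),.074),('seat',bp(.045),.096),('knob',bp(-.11),.077)):
    for w in(YAW,YAW+pi):
        q=robot.inverse_kinematics([*p,z],[pi,0,w]);q2=robot.inverse_kinematics([*p,z+.1],[pi,0,w]);print(nm,np.round(p,4),round(w,2),None if q is None else np.round(q,2),None if q2 is None else np.round(q2,2))
for w in np.arange(-3,3.2,.4):
    q=robot.inverse_kinematics([*bp(-.11),.077],[pi,0,w]);print(round(w,1),None if q is None else np.round(q,2)[[0,2,4,6]])
E
```

```text
(-0.032, -0.018)
-165:19 -157:61 -153:64 -149:64 -145:55 -141:61 -137:62 -133:63 -129:63 -125:94 -121:96 -117:96 -113:98 -109:97 -105:97 -101:95 -97:91 -93:63 -89:62 -85:61 -81:53 -77:54 -73:53 -69:52 -65:22 -61:51 -57:55 -53:58 -49:69 -45:69 -41:70 -37:61 -33:57 -29:56 -25:57 -21:57 -17:69 -13:68 -9:65 -5:24 -1:23 3:24 7:24 11:22 15:23 19:24 23:23 27:24 31:24 35:24 39:24 43:23 47:23 51:26 55:24 59:23 63:23 67:25 71:45 75:67 79:68 83:68 87:68 91:67 95:64 99:67 103:68 107:68 111:67 115:41 119:47 123:49 127:48 131:38 135:39 139:24 143:23 147:23 151:23 155:24 159:24 163:21 
(-0.01, 0.01)
-165:23 -161:23 -157:51 -153:56 -149:62 -145:62 -141:61 -137:96 -133:98 -129:100 -125:99 -121:99 -117:99 -113:100 -109:100 -105:100 -101:100 -97:99 -93:99 -89:97 -85:86 -81:63 -77:63 -73:54 -69:53 -65:37 -61:36 -57:37 -53:69 -49:70 -45:70 -41:70 -37:65 -33:24 -29:25 -25:24 -21:24 -17:68 -13:69 -9:66 -5:23 -1:24 3:23 7:24 11:24 15:24 19:23 23:23 27:24 31:25 35:24 39:24 43:23 47:25 51:25 55:23 59:24 63:24 67:24 71:24 75:24 79:23 83:24 87:62 91:24 95:59 99:68 103:68 107:68 111:68 115:37 119:39 123:39 127:3
[... 1118 characters left out ...]
185] -0.67 [-1.35  0.67  1.11  2.15 -0.84  0.85 -1.96] [-1.42  0.42  1.13  2.07 -0.48  0.94 -2.28]
knob [0.4403 0.2185] 2.47 [-0.72  0.4   0.22  2.12 -0.14  0.63  0.49] [-0.78  0.25  0.28  2.05 -0.09  0.86  0.44]
-3.0 [-0.62  0.09 -0.06  1.22]
-2.6 [-0.54 -0.    0.    1.56]
-2.2 [-0.47 -0.09  0.06  1.91]
-1.8 [-0.41 -0.17  0.11  2.26]
-1.4 [-0.33 -0.26  0.17  2.6 ]
-1.0 [-1.35  1.11 -0.84 -2.28]
-0.6 [-1.35  1.11 -0.84 -1.88]
-0.2 [-1.05  0.64 -0.44 -1.88]
0.2 [-1.    0.57 -0.39 -1.53]
0.6 [-0.93  0.49 -0.33 -1.19]
1.0 [-0.9   0.45 -0.3  -0.82]
1.4 [-0.86  0.39 -0.26 -0.46]
1.8 [-0.81  0.33 -0.22 -0.1 ]
2.2 [-0.76  0.26 -0.17  0.25]
2.6 [-0.71  0.2  -0.13  0.61]
3.0 [-0.65  0.13 -0.09  0.97]
```

```bash
python3 - <<'E'
from plant import robot
from h import *
pi=np.pi;O=[pi,0,YAW+pi];J=(.4386,-.0744)
robot.goto([*J,.20],O)
robot.move_straight([*J,.074],vel=.12,contact_N=15) and print('contact')
robot.grip(0.,40)
s=robot.sense();print(s['t'],s['tcp_pos'],s['opening'],s['gripper_force'],s['wrist_force'])
robot.move_straight([*J,.20],vel=.12)
s=robot.sense();print(s['t'],s['tcp_pos'],s['opening'],s['gripper_force'],s['wrist_force'])
p=bp(.044)
robot.move_straight([*p,.20],vel=.18)
robot.move_straight([*p,.108],vel=.1,contact_N=12) and print('early contact')
s=robot.sense();print(s['t'],s['tcp_pos'],s['wrist_force'])
f={n:robot.grab_frame(n) for n in('top','scene')};pickle.dump(f,open('f1.pkl','wb'))
im=plane_view(f['top'],.1,.36,.73,-.1,.30,.000833)
im2=f['scene']['image'][150:330,180:360]
cv2.imwrite('pics/b.png',np.hstack([cv2.resize(im,(400,370)),cv2.resize(im2,(370,370))])[:,:,::-1])
E
```

```text
4.3833 [ 0.43937514 -0.07421544  0.07529204] 0.9036218596865363 44.39781298453454 [-1.6420811   0.50519406  8.54071398]
5.5833 [ 0.43794566 -0.07429214  0.19934092] 0.9020880330674792 48.44306151615456 [ 0.54317306  0.08859495 -2.60567895]
8.0917 [0.56146631 0.12259865 0.10865916] [ 0.3812835  -0.54394029 -2.43436414]
```

View pics/b.png

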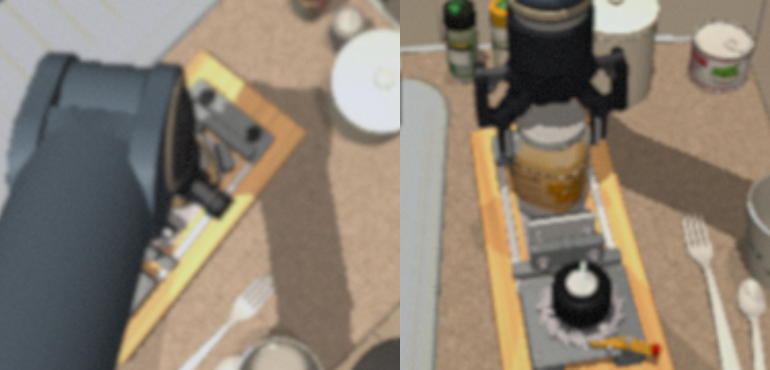

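The jar is held above the bay, between the rails and behind the moving jaw; the scene crop shows it at about (548,165). Next I'll set it down and release.

```bash
python3 - <<'E'
from plant import robot
from h import *
p=bp(.044)
c=robot.move_straight([*p,.088],vel=.03,contact_N=4)
s=robot.sense();print(c,s['t'],s['tcp_pos'],s['wrist_force'])
robot.grip(1.0)
s=robot.sense();print(s['t'],s['opening'],s['wrist_force'])
robot.move_straight([*p,.22],vel=.15)
k=bp(-.11)
robot.goto([*k,.17],[np.pi,0,-1.6])
s=robot.sense();print(s['t'],s['tcp_pos'],s['joint_pos'].round(2) if hasattr(s['joint_pos'],'round') else s['joint_pos'])
f={n:robot.grab_frame(n) for n in('top','scene')};pickle.dump(f,open('f2.pkl','wb'))
for n in f:
    B=board(cloud(f[n])).reshape(-1,3);m=(B[:,2]>.122)&(B[:,2]<.145)&(np.hypot(B[:,0]-.044,B[:,1])<.06)
    print(n,m.sum(),np.round(np.hstack(cv2.minEnclosingCircle(B[m,:2].astype(np.float32))),4) if m.sum() else '')
cv2.imwrite('pics/c.png',np.hstack([cv2.resize(f['top']['image'][150:330,130:310],(370,370)),cv2.resize(f['scene']['image'][150:330,180:360],(370,370))])[:,:,::-1])
E
```

```text
True 8.6417 [0.56096777 0.12269349 0.09748838] [-0.51243359 -0.12023657  5.51165434]
8.9 0.999311668302907 [-0.12354065 -1.20980771  0.78252609]
11.4083 [0.4405376  0.21815789 0.16976974] [-0.72  0.25  0.21  2.05 -0.07  0.84  2.64]
top 683 [ 0.0457 -0.0013  0.0333]
scene 3 [0.0291 0.0158 0.003 ]
```

View pics/c.png

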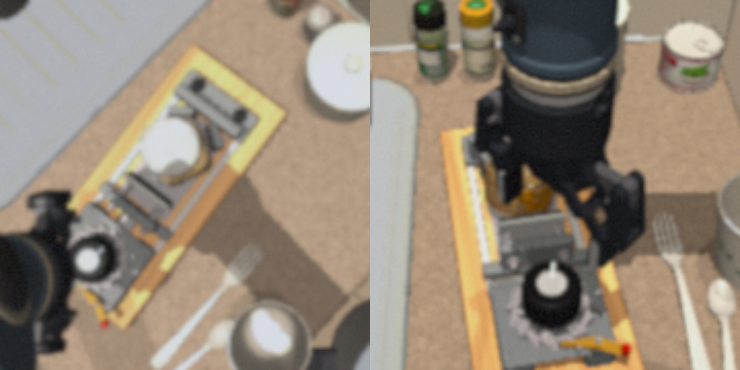

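The jar stands upright in the bay at board (45.7, -1.3) mm, and the gripper is over the knob. Next I'll grip it and wind in small steps while logging the moment.

```bash
cat >> h.py <<'E'
def wind(robot,total,step,q0,stop=None):
    """turn j7 clockwise in steps; log (turned, Mz, t) relative to q0"""
    q=np.array(robot.sense()['joint_pos'])
    tgt=q.copy();L=[]
    n=int(round(total/step))
    for i in range(n):
        tgt[6]-=step; robot.move_joints(tgt)
        s=robot.sense(); L.append((q0-s['joint_pos'][6],s['torque'][2],s['t']))
    return np.array(L)
E
python3 - <<'E'
from plant import robot
from h import *
k=bp(-.11)
robot.grip(.9)
c=robot.move_straight([*k,.077],vel=.1,contact_N=10)
s=robot.sense();print(c,s['t'],s['tcp_pos'],s['joint_pos'],s['torque'],s['wrist_force'])
if not c:
    robot.grip(0,60)
    s=robot.sense();print(s['t'],s['tcp_pos'],s['opening'],s['gripper_force'],s['torque'],s['wrist_force'])
    q0=s['joint_pos'][6];pickle.dump(q0,open('q0.pkl','wb'))
    L=wind(robot,.65,.05,q0)
    for r in L: print(r.round(3))
    s=robot.sense();print(s['tcp_pos'],s['tcp_rot'],s['wrist_force'])
E
```

```text
False 12.85 [0.44074192 0.21870691 0.07747632] [-0.64392692  0.39682571  0.11975437  2.11833921 -0.07852251  0.62932171
  2.64242387] [ 0.03150762 -0.03947009  0.00453793] [-0.21576255 -0.31015488  0.3047484 ]
13.2 [0.44123986 0.21875829 0.07806386] 0.5942921229453653 61.79136514663696 [-0.20291172 -0.00274322 -0.00538473] [ 0.28143634 -0.25614055  6.19090037]
[ 0.049 -0.031 13.45 ]
[ 0.098  0.032 13.7  ]
[ 1.480e-01 -6.000e-03  1.395e+01]
[ 0.198  0.037 14.2  ]
[ 0.248 -0.021 14.45 ]
[ 0.298 -0.039 14.7  ]
[ 0.348  0.019 14.95 ]
[ 0.398 -0.025 15.2  ]
[ 0.448 -0.027 15.45 ]
[ 4.98e-01 -6.00e-03  1.57e+01]
[ 0.548  0.042 15.95 ]
[5.98e-01 6.00e-03 1.62e+01]
[6.480e-01 4.000e-03 1.645e+01]
[0.44139257 0.21872318 0.07810836] [-3.14046081e+00  2.29284854e-03 -2.24804709e+00] [ 1.03282039 -0.54128642  3.10999203]
```

```bash
python3 - <<'E'
from plant import robot
from h import *
T=[];E=[]
for i in range(15):
    s=robot.sense();T.append(s['torque']);E.append(s['effort'][6]);robot.sleep(.01)
print(np.mean(T,0),np.std(T,0),np.mean(E),np.std(E),s['t'])
T=[robot.sense()['torque'][2] for i in range(5)];print(T)
f={n:robot.grab_frame(n) for n in('top','scene')};pickle.dump(f,open('f3.pkl','wb'))
print('now');prof([f['top']],.018,.032,-.07,.02,.002);prof([f['top']],-.032,-.018,-.07,.02,.002)
cv2.imwrite('pics/d.png',np.hstack([cv2.resize(f['top']['image'][150:330,130:310],(370,370)),cv2.resize(f['scene']['image'][150:330,180:360],(370,370))])[:,:,::-1])
E
```

```text
[-0.3560223  -0.20203242  0.0418793 ] [0.02237463 0.0237702  0.03231768] -0.0428406719584018 0.006353416111912987 16.5667
[np.float64(0.038466685170604406), np.float64(0.038466685170604406), np.float64(0.038466685170604406), np.float64(0.038466685170604406), np.float64(0.038466685170604406)]
now
-70:399 -68:398 -66:397 -64:392 -62:390 -60:372 -58:383 -56:23 -54:22 -52:24 -50:45 -48:53 -46:49 -44:56 -42:58 -40:67 -38:68 -36:69 -34:71 -32:69 -30:68 -28:65 -26:56 -24:57 -22:57 -20:56 -18:55 -16:55 -14:57 -12:57 -10:57 -8:66 -6:67 -4:70 -2:66 0:66 2:66 4:22 6:24 8:24 
-70:401 -68:397 -66:393 -64:388 -62:24 -60:25 -58:24 -56:23 -54:23 -52:20 -50:22 -48:48 -46:53 -44:55 -42:60 -40:68 -38:69 -36:70 -34:69 -32:70 -30:68 -28:68 -26:56 -24:52 -22:57 -20:56 -18:57 -16:56 -14:55 -12:52 -10:56 -8:65 -6:67 -4:68 -2:67 0:65 2:65 4:24 6:23 8:22 10:94 12:88 14:105 16:109 18:117 20:130
```

View pics/d.png

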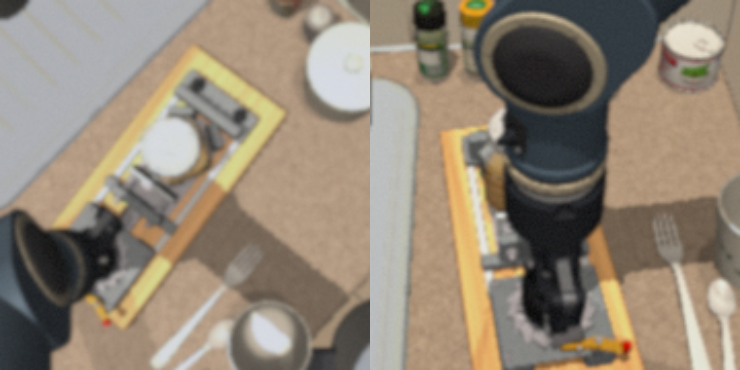

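The top view shows the jaw advanced about 10 mm, and the knob is turning with the hand. The wrist moment is noisy (0.03 Nm), but joint 7 effort is clean (0.006 Nm), so I'll use that.

```bash
cat >> h.py <<'E'
def wind(robot,upto,step,q0):
    q=np.array(robot.sense()['joint_pos']);L=[]
    while q0-q[6]<upto-1e-3:
        q[6]-=min(step,upto-(q0-q[6])); robot.move_joints(q)
        e=[]
        for i in range(4): robot.sleep(.01);s=robot.sense();e.append(s['effort'][6])
        L.append((q0-s['joint_pos'][6],-np.mean(e)))
    for a,b in L: print(f"{a:.3f}:{b:.3f}",end='  ')
    print('\n',s['t'],s['tcp_pos'],s['wrist_force'])
    with open('log.txt','a') as g: [g.write(f"{a} {b}\n") for a,b in L]
E
python3 - <<'E'
from plant import robot
from h import *
q0=pickle.load(open('q0.pkl','rb'));wind(robot,1.45,.04,q0)
E
```

```text
0.688:-0.014  0.728:-0.018  0.768:0.019  0.808:0.019  0.848:0.040  0.888:0.057  0.928:0.066  0.968:0.066  1.008:0.081  1.048:0.094  1.088:0.054  1.128:0.079  1.168:0.100  1.208:0.122  1.248:0.137  1.288:0.150  1.328:0.171  1.368:0.181  1.408:0.198  1.448:0.219  
 22.3417 [0.44138415 0.21856775 0.07810344] [ 2.26770839 -4.70681342  3.18670443]
```

```bash
python3 - <<'E'
from plant import robot
from h import *
f4={'top':robot.grab_frame('top')};pickle.dump(f4,open('f4.pkl','wb'))
V=[]
for n in('f2','f3','f4'):
    f=pickle.load(open(n+'.pkl','rb'))['top']
    B=board(cloud(f)).reshape(-1,3);m=(B[:,2]>.122)&(B[:,2]<.145)&(np.hypot(B[:,0]-.046,B[:,1])<.055)
    print(n,m.sum(),np.round(np.hstack(cv2.minEnclosingCircle(B[m,:2].astype(np.float32))),4),B[m].mean(0).round(4))
    m=(abs(B[:,1])<.032)&(B[:,2]>.064)&(B[:,2]<.078)&(B[:,0]<.02)&(B[:,0]>-.058)
    h=np.histogram(B[m,0]*1e3,np.arange(-58,22,2))[0];print(h)
    # board-frame plane view at jaw-top height
    xs=np.arange(.11,-.07,-.00045);ys=np.arange(.06,-.06,-.00045)
    X,Y=np.meshgrid(xs,ys,indexing='ij');W=C+X[...,None]*A+Y[...,None]*N
    uv=project(f,np.concatenate([W,0*W[...,:1]+.068],-1)).reshape(*X.shape,2).astype(np.float32)
    V.append(cv2.remap(f['image'],uv[...,0],uv[...,1],cv2.INTER_CUBIC))
im=cv2.resize(np.hstack(V),None,fx=1,fy=1.0);im=cv2.resize(im,(798,400))
print(im.shape);cv2.imwrite('pics/e.png',im[:,:,::-1]);print(robot.sense()['t'],robot.sense()['effort'][6])
E
```

```text
f2 683 [ 0.0457 -0.0013  0.0333] [ 0.0457 -0.0023  0.1312]
[ 0  0  0  0  8 21 22 26 22 21 18  1  0  0  0  0  0  0  0  0  5 20 23 22
 11 10  0  0  0  0  0  0  0  0  0  2  0  0  1]
f3 683 [ 0.0457 -0.0013  0.0333] [ 0.0456 -0.0024  0.1312]
[ 0  0  0  0  0  0  0  0  0 12 20 22 26 21 23 15  1  0  0  0  0  0  0  0
  0  6 19 24 16 14 10  0  0  0  0  2  0  0  1]
f4 687 [ 0.0469 -0.0014  0.0335] [ 0.0471 -0.0022  0.1313]
[ 0  0  0  0  0  0  0  0  0  0  0  0  0  0  0  9 23 23 22 21 25 15  1  0
  0  0  0  5 23 21 19 17  8  0  0  0  0  0  1]
(400, 798, 3)
22.3917 -0.21577735897153616
```

View pics/e.png

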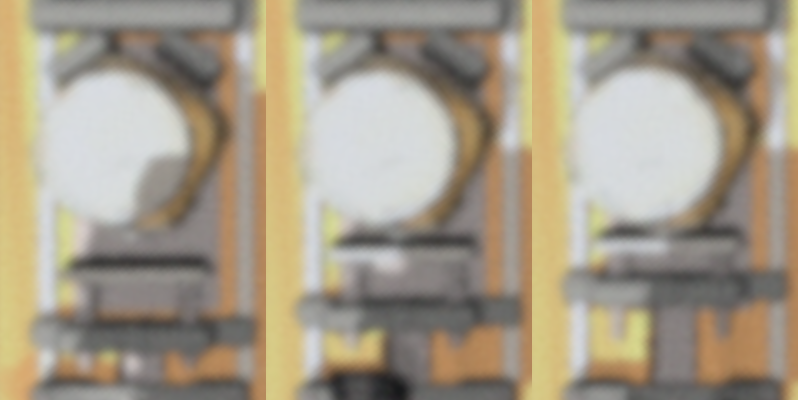

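```bash
cat > m.py <<'E'
from h import *
def view(f,z):
    xs=np.arange(.11,-.07,-.0005);ys=np.arange(.06,-.06,-.0005)
    X,Y=np.meshgrid(xs,ys,indexing='ij');W=C+X[...,None]*A+Y[...,None]*N
    uv=project(f,np.concatenate([W,0*W[...,:1]+z],-1)).reshape(*X.shape,2).astype(np.float32)
    return cv2.cvtColor(cv2.remap(f['image'],uv[...,0],uv[...,1],cv2.INTER_CUBIC),cv2.COLOR_RGB2GRAY).astype(np.float32)
def shift(f,g,z,x,y,srch=.03):
    """sub-pixel shift (mm, +x towards far jaw) of patch x=(lo,hi), y=(lo,hi) from f to g"""
    a,b=view(f,z),view(g,z);r=lambda v:int(round((.11-v)/.0005));c=lambda v:int(round((.06-v)/.0005))
    s=int(srch/.0005);r0,r1,c0,c1=r(x[1]),r(x[0]),c(y[1]),c(y[0]);t=a[r0:r1,c0:c1]
    R0=max(0,r0-s);m=cv2.matchTemplate(b[R0:min(len(b),r1+6),c0-4:c1+4],t,cv2.TM_CCOEFF_NORMED)
    _,v,_,(i,j)=cv2.minMaxLoc(m);d=0
    if 0<j<len(m)-1: p,q,w=m[j-1:j+2,i];d=.5*(p-w)/(p-2*q+w)
    return round((r0-R0-j-d)*.5,2),round(float(v),3)
E
python3 - <<'E'
from m import *
f2,f3,f4=[pickle.load(open(n+'.pkl','rb'))['top'] for n in('f2','f3','f4')]
for nm,a,b,o in(('2-3',f2,f3,0),('3-4',f3,f4,.0098),('2-4',f2,f4,0)):
    print(nm,'carr',[shift(a,b,.068,(-.054+o,-.034+o),y) for y in((-.045,0),(0,.035),(-.045,.035))],
     'pad',[shift(a,b,.068,(-.020+o,-.005+o),y) for y in((-.035,0),(-.005,.026),(-.035,.026))],
     'jar',shift(a,b,.132,(.005,.09),(-.045,.04),.005),'far',shift(a,b,.068,(.06,.11),(-.045,.04),.005))
E
```

```text
2-3 carr [(np.float32(9.67), 0.94), (np.float32(9.82), 0.836), (np.float32(9.7), 0.88)] pad [(np.float32(9.4), 0.962), (np.float32(9.95), 0.955), (np.float32(9.82), 0.843)] jar (np.float32(0.34), 0.932) far (0.0, 0.999)
3-4 carr [(np.float32(11.33), 0.986), (np.float32(10.95), 0.9), (np.float32(11.17), 0.931)] pad [(np.float32(3.75), 0.921), (np.float32(4.1), 0.926), (np.float32(4.0), 0.941)] jar (np.float32(1.65), 0.989) far (0.0, 0.987)
2-4 carr [(np.float32(20.89), 0.958), (np.float32(20.65), 0.704), (np.float32(20.71), 0.799)] pad [(np.float32(13.1), 0.866), (np.float32(14.16), 0.876), (np.float32(13.8), 0.742)] jar (np.float32(0.47), 0.929) far (0.0, 0.987)
```

```bash
python3 - <<'E'
from plant import robot
from m import *
robot.grip(.85);robot.sleep(.3)
g=robot.grab_frame('top');pickle.dump({'top':g},open('f5.pkl','wb'));s=robot.sense();print(s['t'],s['torque'],s['effort'][6],s['joint_pos'][6])
f2,f3,f4=[pickle.load(open(n+'.pkl','rb'))['top'] for n in('f2','f3','f4')]
for nm,a,b,o in(('2-5',f2,g,0),('3-5',f3,g,.0098),('4-5',f4,g,.0206)):
    print(nm,'carr',[shift(a,b,.068,(-.054+o,-.034+o),y) for y in((-.045,0),(0,.035),(-.045,.035))],
     'pad',[shift(a,b,.068,(-.020+o*.66,-.005+o*.66),y) for y in((-.035,0),(-.005,.026),(-.035,.026))],
     'jar',shift(a,b,.132,(.005,.09),(-.045,.04),.005))
E
```

```text
23.0917 [-0.01980516  0.00836621 -0.00651169] 5.295466166899132e-05 1.1934252254557138
2-5 carr [(np.float32(16.75), 0.953), (np.float32(16.72), 0.785), (np.float32(16.69), 0.842)] pad [(np.float32(12.99), 0.874), (np.float32(13.91), 0.904), (np.float32(13.61), 0.771)] jar (np.float32(0.49), 0.928)
3-5 carr [(np.float32(7.26), 0.987), (np.float32(7.38), 0.959), (np.float32(7.31), 0.967)] pad [(np.float32(3.9), 0.958), (np.float32(4.36), 0.933), (np.float32(4.21), 0.961)] jar (np.float32(1.64), 0.99)
4-5 carr [(-3.0, 0.969), (-3.0, 0.964), (-3.0, 0.975)] pad [(np.float32(-0.13), 0.989), (np.float32(-0.25), 0.984), (np.float32(-0.2), 0.991)] jar (np.float32(-0.03), 1.0)
```

```bash
sed -i 's/r1+6)/r1+20)/' m.py; python3 - <<'E'
from plant import robot
from m import *
robot.sleep(.3)
g=robot.grab_frame('top');pickle.dump({'top':g},open('f6.pkl','wb'));print(robot.sense()['t'])
F=[pickle.load(open(f'f{n}.pkl','rb'))['top'] for n in(2,3,4,5)]+[g]
for i,j,o,p in((3,4,.0168,.0137),(2,4,.0206,.0137),(1,4,.0098,.0098),(0,4,0,0),(1,2,.0098,.0098)):
    print(i+2,j+2,'carr',[float(shift(F[i],F[j],.068,(-.054+o,-.034+o),y)[0]) for y in((-.045,0),(0,.035),(-.045,.035))],
     'pad',[float(shift(F[i],F[j],.068,(-.020+p,-.005+p),y)[0]) for y in((-.035,0),(-.005,.026))])
def circ(f):
    # carriage and pad mean x by depth
    B=board(cloud(f)).reshape(-1,3);B=B[(abs(B[:,1])<.03)&(B[:,2]>.064)&(B[:,2]<.078)&(B[:,0]>-.06)&(B[:,0]<.012)]
    x=np.sort(B[:,0]);k=np.argmax(np.diff(x));return (x[:k+1].mean()*1e3).round(2),(x[k+1:].mean()*1e3).round(2),len(x[:k+1]),len(x[k+1:])
for f in F: print(circ(f))
E
cat log.txt | tail -3
```

```text
23.4417
5 6 carr [-0.07000000029802322, -0.009999999776482582, -0.029999999329447746] pad [-0.019999999552965164, -0.0]
4 6 carr [-4.099999904632568, -3.609999895095825, -3.819999933242798] pad [-0.14000000059604645, -0.27000001072883606]
3 6 carr [7.239999771118164, 7.380000114440918, 7.300000190734863] pad [3.630000114440918, 3.890000104904175]
2 6 carr [16.709999084472656, 16.709999084472656, 16.65999984741211] pad [12.979999542236328, 13.920000076293945]
3 4 carr [11.329999923706055, 10.949999809265137, 11.170000076293945] pad [3.75, 4.099999904632568]
(np.float64(-42.46), np.float64(-11.91), 131, 87)
(np.float64(-32.75), np.float64(-1.99), 130, 83)
(np.float64(-20.85), np.float64(1.99), 129, 89)
(np.float64(-25.11), np.float64(1.85), 131, 87)
(np.float64(-25.12), np.float64(1.6), 130, 86)
1.367725425617803 0.18129266565665603
1.4076878173152667 0.1979675015900284
1.447731472489574 0.21863214089535177
```

The effort log drops by about 0.06 Nm at hand angles of about 0.66 and 1.07 rad, and those drops are the clicks. It also shows pad contact at about 0.81, sliding at about 2 N until about 1.0, and then the nip. So one click has come after the nip and exactly one more is due, at about 1.49. The knob has fallen back to about 1.16. I'll regrip and turn it to about 1.6, well short of the next click at 1.91.

```bash
python3 - <<'E'
from plant import robot
from m import *
robot.grip(0,60)
j=robot.sense()['joint_pos'][6]
q0=j+1.156
wind(robot,1.60,.03,q0)
g=robot.grab_frame('top');pickle.dump({'top':g},open('f7.pkl','wb'))
B=board(cloud(g)).reshape(-1,3);B=B[(abs(B[:,1])<.03)&(B[:,2]>.064)&(B[:,2]<.078)&(B[:,0]>-.06)&(B[:,0]<.012)]
x=np.sort(B[:,0]);k=np.argmax(np.diff(x));print(x[:k+1].mean()*1e3+42.46,x[k+1:].mean()*1e3+11.91)
E
```

```text
1.185:0.100  1.215:0.109  1.245:0.130  1.275:0.155  1.305:0.174  1.335:0.187  1.365:0.191  1.395:0.205  1.425:0.222  1.455:0.216  1.485:0.242  1.515:0.190  1.545:0.210  1.575:0.216  1.599:0.223  
 28.0167 [0.44133603 0.21847081 0.07850807] [-1.45361979 -0.08868549  4.78710415]
24.114767898919954 13.82679189837839
```

The click dropped at about 1.50, as predicted. Next I'll let go, retreat and verify.

```bash
python3 - <<'E'
from plant import robot
from m import *
robot.grip(.9);k=bp(-.11)
robot.move_straight([*k,.20],vel=.12);robot.sleep(.5)
s=robot.sense();print(s['t'],s['tcp_pos'],s['wrist_force'])
f={n:robot.grab_frame(n) for n in('top','scene')};g=f['top']
B=board(cloud(g)).reshape(-1,3)
m=(B[:,2]>.122)&(B[:,2]<.145)&(np.hypot(B[:,0]-.046,B[:,1])<.055);print(np.hstack(cv2.minEnclosingCircle(B[m,:2].astype(np.float32))),np.median(B[m,2]))
B=B[(abs(B[:,1])<.03)&(B[:,2]>.064)&(B[:,2]<.078)&(B[:,0]>-.06)&(B[:,0]<.012)]
x=np.sort(B[:,0]);i=np.argmax(np.diff(x));print(x[:i+1].mean()*1e3+42.46,x[i+1:].mean()*1e3+11.91)
cv2.imwrite('pics/g.png',np.hstack([cv2.resize(g['image'][150:330,130:310],(370,370)),cv2.resize(f['scene']['image'][150:330,180:360],(370,370))])[:,:,::-1])
E
```

```text
30.1167 [0.44029989 0.21844486 0.19991617] [ 0.15571362 -0.27402955  0.35742326]
[ 0.04748497 -0.00149924  0.03332042] 0.13136737765818837
23.595922215020106 13.949394672934652
```

View pics/g.png

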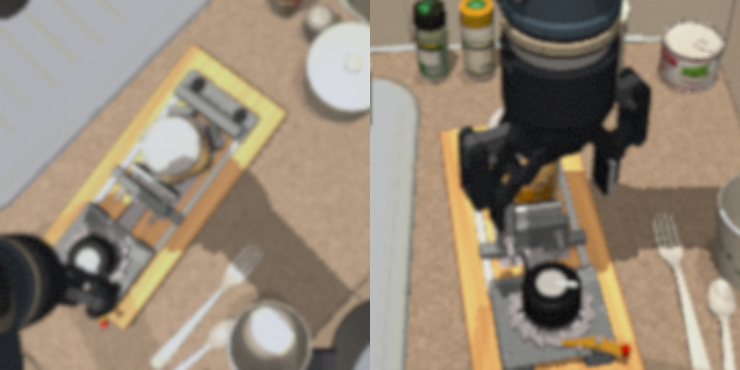

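The jar stands upright against the V, and the released knob came to rest exactly one tooth (0.417 rad) beyond its last rest. The pad is compressed about 9.7 mm (about 14 N), the pawl is holding, and the gripper is clear. I'm handing the job in.

```bash
python3 -c "
from plant import robot
print(robot.close_job())"
```

```text
the job is handed in; nothing more can be done
None
```

I stood the jar in the vice, wound it two clicks past the nip (about 14 N, felt at the knob and checked by camera), let go with the pawl holding, and handed the job in at about 30 s; the verdict was not shown.

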